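# Fetch the soldering-tip rack from behind the bottles

### The job

The spare-tip rack has ended up at the back of the supply tray, shut in behind three bottles, and I need it in its empty bay on the soldering-iron stand. Stand the three bottles on the blue side mat first, then lift the rack out and set it down flat in the bay, and stand every bottle back in the tray on the very spot it came from. Keep the bottles upright, and do not knock about the solder spool, the marker pen or the cutters.

Things in the scene. Friction and masses are not known exactly. Their poses are not given: they have to be found in the camera images.
- pump_bottle: Solvent pump dispenser: loose white round plastic bottle with a flat steel dish on top. Body 48 mm across, straight-sided up to 100 mm; dish 39 mm across at 114 to 124 mm; 128 mm high in all; 0.2 kg. Origin: centre of underside; z up. Starts upright in any of the three places of the tray's front (robot-side) row; it must return to that very spot.
- flux_bottle: Flux bottle: loose square amber bottle with narrow black collar and white needle point. Body 44 x 44 mm, straight-sided up to 100 mm; collar 21 mm across above 106 mm; 132 mm high in all; 0.2 kg. Origin: centre of underside; x, y square to its sides. Starts upright in any of the three front-row places, nearly square to the tray; it must return to that spot (either side to the front).
- spray_can: Contact-cleaner can: loose round metal can with domed top and black cap. Body 46 mm across, straight-sided up to 104 mm; cap 34 mm across at 110 to 134 mm; 134 mm high in all; 0.2 kg. Origin: centre of underside; z up. Starts upright in any of the three places of the tray's front row; it must return to that very spot.
- tip_rack: Spare-tip rack: loose aluminium block 46 mm (x) by 150 mm (y); its -x half 40 mm high, its +x half 48 mm, with five small soldering tips standing 14 mm up from each (62 mm in all); 0.25 kg. Origin: centre of underside; y along its length. Long sides flat and upright, 46 mm apart. Starts in the back of the tray, lying along the row of bottles, about 10 mm behind them.
- supply_tray: Black supply tray, fixed, 146 mm (x) by 206 mm (y), lip 8 mm high, 3 mm thick, inner floor 3 mm above the bench, no dividers. Origin: centre of underside; x from the front row of bottles to the rack behind, y along the row. Bottles stand at about x = -37 mm, 58 mm apart along y, gaps of about 10 mm; the rack at about x = +21 mm.
- side_mat: Blue square of bench matting, fixed, 200 x 200 mm, 3 mm thick, empty at the start, to the left or right of the tray: where the bottles are stood meanwhile. Origin: centre of underside; x and y along its sides.
- iron_stand: Dark grey soldering-iron stand, fixed, on the other side of the tray. In front an empty bay for the rack, inside 72 mm (x) by 178 mm (y), floor 4 mm and rim 10 mm above the bench. Origin: bay centre, at bench height; y along the bay, as the rack must lie (either way round); +x to the back, where the iron lies in its cradle, 80 to 120 mm behind the bay's centre, up to 135 mm high.
- solder_spool: Bystander: spool of solder wire with green flanges, loose, standing on the bench in front of the tray, 58 mm across, 48 mm high. Origin: centre of its underside. To be left alone.
- marker_pen: Bystander: silver marker pen with a white cap, loose, lying on the bench, 127 mm long, 15 mm thick. Origin: under its middle; x along it. To be left alone.
- cutters: Bystander: small side cutters with light blue-green handles, loose, lying flat on the bench, 155 mm long, 45 mm wide, 12 mm high. Origin: under its middle; x along it towards the jaws. To be left alone.
Not all that is in view belongs to the job. Of the things like the flux_bottle, leave any that is pink or red; of the rest the smaller one is meant.

How it is judged:
On the way, in this order (a step that is already met when the one before it is completed fails the run):
1. all three bottles stand upright and released on the side mat, the rack still in the tray (x of pump_bottle in the frame of side_mat between -0.1 and 0.1 m and y of pump_bottle in the frame of side_mat between -0.1 and 0.1 m and z of each of pump_bottle, flux_bottle, spray_can in the frame of side_mat below 0.012 m and contact force between the fingers and pump_bottle below 0.3 N and linear speed of each of pump_bottle, flux_bottle, spray_can below 0.03 m/s and angle between each of pump_bottle, flux_bottle, spray_can's own z axis and vertical below 0.12 rad and x of flux_bottle in the frame of side_mat between -0.1 and 0.1 m and y of flux_bottle in the frame of side_mat between -0.1 and 0.1 m and contact force between the fingers and flux_bottle below 0.3 N and x of spray_can in the frame of side_mat between -0.1 and 0.1 m and y of spray_can in the frame of side_mat between -0.1 and 0.1 m and contact force between the fingers and spray_can below 0.3 N and distance of tip_rack from where it was at the start of the episode below 0.03 m), for 0.2 s.
2. the tip rack lies flat and released in the bay of the iron stand (x of tip_rack in the frame of iron_stand between -0.015 and 0.015 m and y of tip_rack in the frame of iron_stand between -0.015 and 0.015 m and z of tip_rack in the frame of iron_stand below 0.0075 m and angle between the y axis of tip_rack and the y axis of iron_stand, either way round below 0.2 rad and contact force between the fingers and tip_rack below 0.3 N and linear speed of tip_rack below 0.03 m/s and angle between tip_rack's own z axis and vertical below 0.12 rad), for 0.2 s.
At the end, for the whole second after the job is handed in: The tip rack lies flat in the stand's bay (within 15 mm of the bay's centre each way, along the bay within 0.2 rad, either way round), each bottle stands upright in the tray within 15 mm of the spot it started from, and all are released and at rest (all of step 2 and distance of each of pump_bottle, flux_bottle, spray_can from where it was at the start of the episode below 0.015 m and contact force between the fingers and pump_bottle below 0.3 N and linear speed of each of pump_bottle, flux_bottle, spray_can below 0.03 m/s and angle between each of pump_bottle, flux_bottle, spray_can's own z axis and vertical below 0.12 rad and contact force between the fingers and flux_bottle below 0.3 N and contact force between the fingers and spray_can below 0.3 N); the robot touches nothing.
It fails at once if a bottle is tipped over (more than about 35 degrees) (angle between any of pump_bottle, flux_bottle, spray_can's own z axis and vertical above 0.6 rad).
It fails at once if the solder spool, the marker pen or the cutters are shifted by more than 30 mm (distance of any of solder_spool, marker_pen, cutters from where it was at the start of the episode above 0.03 m).
It also fails if it takes over 144 s, if anything falls off the work surface, if the arm or the gripper's body presses on something with over 40 N, if the wrist force passes 120 N, or if a joint passes its speed limit or range.

### The arm

A 6-joint arm with a two-finger parallel gripper is mounted at the origin on the work surface. World frame = base frame: x ahead of the robot, y to its left, z up, the work surface at z = 0. Lengths are in m, angles in rad, forces in N, time in s.
With the tool pointing down it reaches from about 0.375 to 0.925 m from the base axis. Payload 5.7 kg.
Tool frame: the origin (TCP) lies on the centre line of the jaws, within the pads' length; the fingertips stand 11 mm ahead of it and the grasp point (between the pads) lies 8 mm behind it; z points along the fingers, y is the line along which they close (so a half turn about z gives the same grasp; the last joint's range is limited). The gripper opens to 85 mm and grips with 20 to 120 N. Pads are 22 mm wide; open, the fingers measure 114 mm over their backs; the gripper's body (76 mm by 85 mm) begins 54 mm behind the grasp point. The pads swing forward as they close: fully open they stand 13 mm farther back than shut.
Start: joints at [1.23, 0.359, 1.51, -0, 1.272, -0.115], TCP at [0.134, 0.585, 0.242] pointing down, gripper open.
Joint ranges: [-2.97, 2.97], [-1.01, 2.36], [0.21, 2.38], [-0.96, 4.11], [0.2, 2.71], [-2.98, 2.98]. Speed limits (rad/s): [2.39, 2.39, 3.14, 3.14, 3.14, 3.14].

### API

Orientations are given as a unit quaternion [w, x, y, z].
In Python, from station import state, get_image, close_job, find_in, cut_out, spot_point gives the robot as it stands.
- The arm moves only by the shell command python3 -m inch 'ROWS'. ROWS is a JSON object of lists of equal length, an entry for each row: "translation": the shift along the tool's x, y, z in m, a list of three; "rot": the turn, a rotation vector about the tool's x, y, z in rad, a list of three; "jaw": the opening in per cent of the stroke, from 0 (shut) to 100 (fully open). A call has 1 to 8 rows; each row is the pose to reach, as a shift and turn from the pose commanded when the call began, along the tool's axes at that moment; what a row does not reach only later rows make up. A row lasts 1/8 s, in which the tool goes at most 62.5 mm and 10.7 degrees, less where a joint would pass 70% of its speed; a pose out of reach is approached as far as the arm can. A call with a gripper value outside its range is refused whole. The fingers move at their own pace and stop on an object; the grip force is fixed at half the most. Time passes only in rows, so rows that repeat a pose let the fingers close. It gives the time, the measured TCP pose, the force, the opening and the grip force at its end, in the units of the state.
- state(): the state, without advancing time (a new reading comes with each control period).
- get_image(name): name is "scene" or "top" or "wrist"; returns a dict with "pixels" (480x640x3 uint8, red, green, blue), "fx", "fy", "cx", "cy" (pixels), "k1" (the pictures are not rectified: a ray, as slopes to the right and down, at radius r is drawn at 1 + k1 r^2 times it, then the intrinsics apply), "cam_to_world" (4x4, takes a point from camera to world coordinates). Camera axes: x right, y down, z forward; pixel columns grow to the right and rows downward; lengths in m; the calibration is good to about 2 mm. A picture is of the moment at which its call begins. There is no depth.
- close_job(): hands the job in; it is judged then, once.
Trained networks look in a picture, given as the dict that the camera call returned (one of the last four; its "shot" number tells which), for a name from the list of things; names that differ only in an ending like _2 or _b are one class to them, and where a whole thing is asked for, a point or a joint stands for the part that bears it (a point fixed in the world has none). Each returns a list of dicts, best first, with "p" (0 to 1); they miss things now and then, are a little off and sometimes report something else, mostly with a low value. They report only what shows in the picture. A call takes as long as a camera call. They do not tell look-alikes from the thing itself.
- find_in(picture, name): "extent" ([left, top, right, bottom] in pixels, round what is visible of it).
- cut_out(picture, name): "pixels" (480x640 bool, what is visible of it) and "extent" ([left, top, right, bottom] in pixels, round what is visible of it).
- spot_point(picture, name): "uv" ([column, row] in pixels: a listed point, or the origin of a listed thing).
The state is a dict: "time": time; "joint_positions": joint angles; "qvel": joint speeds; "effort": joint torques, N m; "ee_pos": TCP position; "tcp_rot": TCP orientation; "wrist_force": force on the tool from outside, world axes, zero at the start; "ft_torque": the same for the moment, N m; "gripper_width": finger opening in m; "finger_force": force on a finger pad.
Only numpy, scipy, OpenCV 4.12 (cv2) and the standard library are available. Lean on these libraries where they do the work, as an engineer would, in place of code of your own. Each camera call takes 0.05 s, during which the arm holds its last target. There are 200 camera calls.

## Working session

There is one attempt and no reset: what is moved stays moved. The work goes in short steps, Python scripts to look and compute and a shell command to move; the robot and the scene stay as the last step left them, time stands still between calls to the robot, and variables do not carry over. Pictures are saved under pics/ and viewed, at most 14 in all, crops included, and the job is handed in when it is done.

```bash
ls; mkdir -p pics; cat > h.py <<'E'
import numpy as np,cv2,json
from station import *
from scipy.spatial.transform import Rotation as R
def K(p): return np.array([[p['fx'],0,p['cx']],[0,p['fy'],p['cy']],[0,0,1.]])
def ray(p,uv):
    s=cv2.undistortPoints(np.array([[uv]],float),K(p),np.array([p['k1'],0,0,0.]))[0,0]
    # exact inverse by iteration
    T=np.array(p['cam_to_world']);return T[:3,3],T[:3,:3]@np.array([s[0],s[1],1])
def at(p,uv,z):
    o,d=ray(p,uv);return o+d*(z-o[2])/d[2]
def proj(p,X):
    T=np.linalg.inv(np.array(p['cam_to_world']));X=np.atleast_2d(X)@T[:3,:3].T+T[:3,3]
    s=X[:,:2]/X[:,2:];r2=(s**2).sum(1,keepdims=True);s=s*(1+p['k1']*r2)
    return s*[p['fx'],p['fy']]+[p['cx'],p['cy']]
def save(p,n): cv2.imwrite('pics/'+n,cv2.cvtColor(np.asarray(p['pixels']),cv2.COLOR_RGB2BGR))
def rot():
    q=state()['tcp_rot'];return R.from_quat([q[1],q[2],q[3],q[0]])
E
python3 - <<'E'
from h import *
s=state();print({k:np.round(v,3).tolist() for k,v in s.items()})
for c in ['scene','top']:
    p=get_image(c);save(p,c+'0.png');print(c,np.round(p['cam_to_world'],3).tolist(),p['fx'],p['k1'])
    for n in 'pump_bottle flux_bottle spray_can tip_rack supply_tray side_mat iron_stand solder_spool marker_pen cutters'.split():
        print(n,[(np.round(d['uv']).tolist(),round(d['p'],2),np.round(at(p,d['uv'],0.003),3)[:2].tolist()) for d in spot_point(p,n)[:4]],[(np.round(d['extent']).tolist(),round(d['p'],2)) for d in find_in(p,n)[:4]])
E
```

```text
pics
{'time': 0.0, 'joint_positions': [1.23, 0.359, 1.511, 0.0, 1.272, -0.115], 'qvel': [-0.0, -0.001, 0.0, -0.001, -0.0, -0.001], 'effort': [-0.0, -52.762, -27.862, -0.0, 0.013, -0.0], 'ee_pos': [0.134, 0.584, 0.241], 'tcp_rot': [-0.0, 0.113, 0.994, -0.001], 'wrist_force': [-0.237, 1.057, 0.12], 'ft_torque': [0.064, 0.037, -0.015], 'finger_force': 0.0, 'gripper_width': 0.085}
scene [[-0.258, 0.764, -0.591, 1.099], [0.966, 0.194, -0.172, 0.197], [-0.017, -0.615, -0.788, 0.944], [0.0, 0.0, 0.0, 1.0]] 525.2261104612164 0.01005830256420851
pump_bottle [([348.0, 313.0], 0.9, [0.557, 0.092])] [([336.0, 266.0, 360.0, 314.0], 0.97)]
flux_bottle [([423.0, 225.0], 0.73, [0.285, 0.208]), ([221.0, 219.0], 0.66, [0.382, -0.258]), ([324.0, 300.0], 0.58, [0.538, 0.037])] [([407.0, 166.0, 447.0, 235.0], 0.7), ([212.0, 272.0, 244.0, 326.0], 0.7), ([192.0, 164.0, 235.0, 228.0], 0.67), ([308.0, 262.0, 333.0, 309.0], 0.62)]
spray_can [([297.0, 292.0], 0.77, [0.534, -0.023])] [([281.0, 251.0, 307.0, 302.0], 0.79), ([246.0, 209.0, 284.0, 248.0], 0.31)]
tip_rack [([310.0, 325.0], 0.55, [0.603, 0.023])] [(
[... 1464 characters left out ...]
85, 0.037]), ([264.0, 194.0], 0.6, [0.55, 0.094])] [([240.0, 140.0, 350.0, 222.0], 0.94)]
side_mat [([138.0, 215.0], 0.95, [0.504, 0.333]), ([294.0, 177.0], 0.32, [0.586, 0.035])] [([77.0, 156.0, 197.0, 273.0], 0.83)]
iron_stand [([463.0, 217.0], 0.77, [0.516, -0.303])] [([419.0, 142.0, 514.0, 244.0], 0.86), ([280.0, 178.0, 306.0, 210.0], 0.19)]
solder_spool [([309.0, 281.0], 0.92, [0.383, 0.001])] [([294.0, 260.0, 328.0, 293.0], 0.7)]
marker_pen [([381.0, 285.0], 0.87, [0.377, -0.139])] [([375.0, 253.0, 395.0, 314.0], 0.6)]
cutters [([246.0, 293.0], 0.89, [0.358, 0.122]), ([380.0, 286.0], 0.24, [0.375, -0.138]), ([466.0, 218.0], 0.19, [0.514, -0.308])] [([212.0, 270.0, 284.0, 322.0], 0.88)]
```

View pics/top0.png

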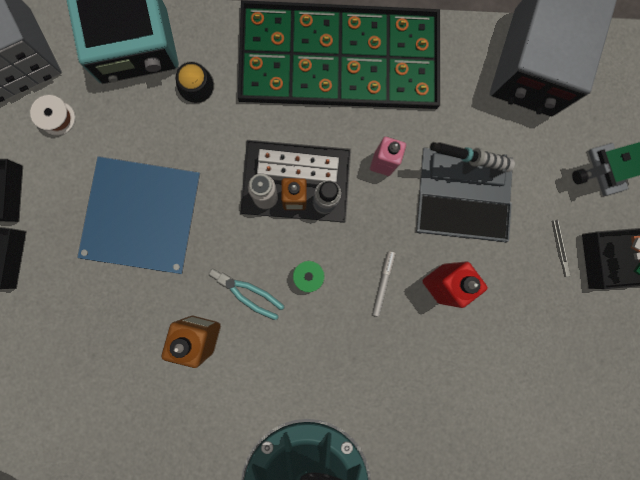

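View pics/scene0.png

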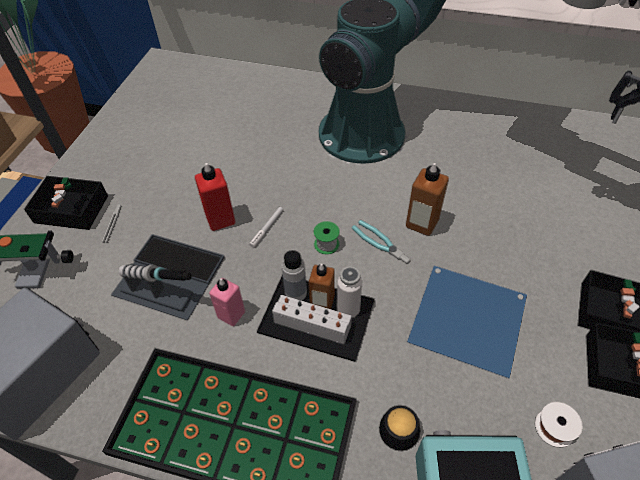

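The top view shows the tray (240–350, 140–222) with pump, amber flux and can left to right and the rack behind. The mat is on the left (77–197), and the stand with its dark bay is on the right (418–511, 195–240). The pink bottle (390,155), red bottle and big amber bottle are decoys. Next I fit models to the masks.

```bash
cat > fit.py <<'E'
from h import *
from scipy.optimize import minimize
def box(a,b,h,z0): return np.array([[x,y,z] for x in(-a/2,a/2) for y in(-b/2,b/2) for z in(z0,z0+h)])
def cyl(ps): 
    t=np.linspace(0,2*np.pi,24,endpoint=False);return np.vstack([np.c_[d/2*np.cos(t),d/2*np.sin(t),0*t+z] for d,z in ps])
M={'pump_bottle':cyl([(48,3),(48,103),(39,127)])/1e3,'spray_can':cyl([(46,3),(46,107),(34,137)])/1e3,
'flux_bottle':np.vstack([box(44,44,100,3),cyl([(21,109),(6,135)])])/1e3,'tip_rack':box(46,150,44,3)/1e3,
'supply_tray':box(146,206,8,0)/1e3,'side_mat':box(200,200,3,0)/1e3,'bay':box(72,178,0,4)/1e3}
def place(m,v):
    c,s=np.cos(v[2]),np.sin(v[2]);return m@np.array([[c,s,0],[-s,c,0],[0,0,1]])+[v[0],v[1],0]
def hull(p,m,v): return cv2.convexHull(proj(p,place(m,v)).astype(np.float32))
def fit(ps,masks,n,v0):
    def iou(v):
        t=0
        for p,k in zip(ps,masks):
            a=np.zeros((480,640),np.uint8);cv2.fillConvexPoly(a,np.round(hull(p,M[n],v)*16).astype(int),255,cv2.LINE_AA,4);a=a/255.
            t+=np.minimum(a,k).sum()/np.maximum(a,k).sum()
        return -t/len(ps)
    s=np.array([.01,.01,.1]);S=np.vstack([v0]+[np.array(v0)+s*e for e in np.eye(3)])
    r=minimize(iou,v0,method='Nelder-Mead',options=dict(initial_simplex=S,xatol=1e-4,fatol=1e-4));return r.x,-r.fun
E
python3 - <<'E'
from fit import *
T=get_image('top');S=get_image('scene')
g={'pump_bottle':(.546,.098,0),'flux_bottle':(.547,.04,0),'spray_can':(.532,-.021,0),'tip_rack':(.6,.025,0),'supply_tray':(.58,.037,0),'side_mat':(.505,.332,0)}
img={'top':T['pixels'].copy(),'scene':S['pixels'].copy()}
for n,v0 in g.items():
    for nm,p in(('top',T),('scene',S)):
        L=cut_out(p,n);u=proj(p,[v0[0],v0[1],.05])[0]
        L=[d for d in L if d['extent'][0]-15<u[0]<d['extent'][2]+15 and d['extent'][1]-15<u[1]<d['extent'][3]+15]
        if not L: print(n,nm,'none');continue
        k=np.array(L[0]['pixels']).astype(np.uint8)
        if n in('supply_tray','side_mat'): k=cv2.fillConvexPoly(k*0,cv2.convexHull(np.argwhere(k)[:,::-1].astype(np.int32)),1)
        v,q=fit([p],[k],n,v0);print(n,nm,np.round(v,4),round(q,3))
        for m2,p2 in(('top',T),('scene',S)):
            cv2.polylines(img[m2],[np.round(hull(p2,M[n],v)).astype(int)],True,(255,255,0) if nm=='top' else (0,255,255),1)
t=T['pixels'];roi=np.zeros((480,640),np.uint8);roi[190:246,412:514]=1
k=((t.max(2)<50)&(roi>0)).astype(np.uint8);c=max(cv2.findContours(k,0,1)[0],key=cv2.contourArea);k=cv2.drawContours(k*0,[c],-1,1,-1)
v,q=fit([T],[k],'bay',(.515,-.303,0));print('bay',np.round(v,4),round(q,3))
for m2,p2 in(('top',T),('scene',S)): cv2.polylines(img[m2],[np.round(hull(p2,M['bay'],v)).astype(int)],True,(255,0,0),1)
a=cv2.resize(img['top'][130:260,70:530],None,fx=1.7,fy=1.7,interpolation=2);b=cv2.resize(img['scene'][220:380,110:530],(782,298),interpolation=2)
cv2.imwrite('pics/ov.png',np.vstack([a,b])[:,:,::-1]) if a.shape[1]==782 else print(a.shape)
E
```

```text
pump_bottle top [0.5446 0.0898 0.1366] 0.833
pump_bottle scene [0.5436 0.0903 0.0656] 0.889
flux_bottle top [0.5433 0.0342 0.1005] 0.845
flux_bottle scene [0.5379 0.0897 0.1625] 0.875
spray_can top [ 0.538  -0.0259  0.0316] 0.933
spray_can scene [ 0.5398 -0.0242  0.0541] 0.818
tip_rack top [ 0.601   0.0275 -0.0745] 0.851
tip_rack scene [ 0.6003  0.0283 -0.0659] 0.877
supply_tray top [ 0.5796  0.031  -0.0567] 0.978
supply_tray scene [ 0.5786  0.0316 -0.0496] 0.965
side_mat top [ 0.5054  0.332  -0.1334] 0.988
side_mat scene [ 0.5044  0.3318 -0.1371] 0.982
bay [ 0.5164 -0.3059 -0.0902] 0.887
```

View pics/ov.png

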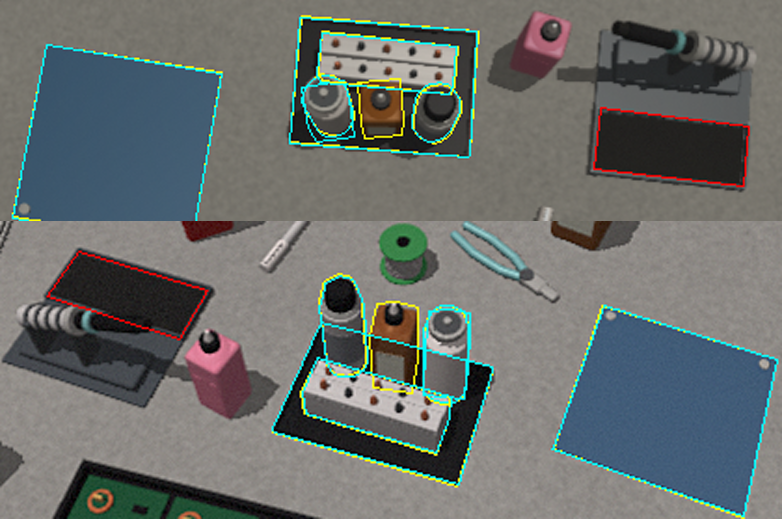

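The fits agree between the cameras to 1–2 mm. The tray is at (.579,.031) yaw −.054, the bottles stand on its x=−37 mm line, the mat is at (.505,.332), and the bay is at (.516,−.306) yaw −.09.

I'll grip the bottles fore and aft, above the rack's height, with TCP z≈.084.

```bash
cat > go.py <<'E'
import sys
from h import *
# usage: go.py x y z yaw(of tool y): shift in tool axes and turn
x,y,z,w=map(float,sys.argv[1:5]);r=rot();d=np.array([x,y,z])-state()['ee_pos']
Y=np.array([np.cos(w),np.sin(w),0]);Z=np.array([0,0,-1.]);G=R.from_matrix(np.c_[np.cross(Y,Z),Y,Z])
print('shift',np.round(r.inv().apply(d),4),'rot',np.round((r.inv()*G).as_rotvec(),3))
E
python3 go.py .545 .091 .24 -.054
```

```text
shift [-0.5108 -0.3893  0.0023] rot [-0.     0.     1.399]
```

```bash
python3 -m inch '{"translation":[[-0.03,-0.02,0],[-0.07,-0.055,0],[-0.11,-0.085,0],[-0.155,-0.12,0],[-0.2,-0.153,0],[-0.245,-0.187,0],[-0.28,-0.214,0],[-0.3,-0.23,0]],"rot":[[0,0,0.12],[0,0,0.3],[0,0,0.48],[0,0,0.66],[0,0,0.84],[0,0,1.02],[0,0,1.2],[0,0,1.35]],"jaw":[100,100,100,100,100,100,100,100]}'; python3 go.py .545 .091 .24 -.054
```

```text
time: 3.8
ee_pos: [0.3766, 0.2917, 0.2425]
tcp_rot: [0.0, 0.711, 0.703, 0.0]
wrist_force: [-0.3, 0.2, 0.1]
gripper_width: 0.0853
finger_force: 0.0
shift [-0.1987  0.1708  0.0026] rot [0.001 0.    0.042]
```

```bash
python3 -m inch '{"translation":[[-0.03,0.025,0],[-0.07,0.06,0],[-0.11,0.095,0],[-0.15,0.13,0],[-0.18,0.155,0],[-0.199,0.171,0],[-0.199,0.171,0],[-0.199,0.171,0]],"rot":[[0,0,0.01],[0,0,0.02],[0,0,0.042],[0,0,0.042],[0,0,0.042],[0,0,0.042],[0,0,0.042],[0,0,0.042]],"jaw":[100,100,100,100,100,100,100,100]}'; python3 go.py .545 .091 .084 -.054
python3 - <<'E'
from fit import *
p=get_image('wrist');im=p['pixels'].copy()
for n,v in dict(pump_bottle=(.545,.091,0),flux_bottle=(.542,.033,-.054),spray_can=(.539,-.025,0),tip_rack=(.6005,.028,-.06)).items():
    cv2.polylines(im,[np.round(hull(p,M[n],v)).astype(int)],True,(255,255,0),1)
cv2.imwrite('pics/w1.png',im[:,:,::-1])
E
```

```text
time: 4.8
ee_pos: [0.5442, 0.0944, 0.2421]
tcp_rot: [-0.001, 0.723, 0.69, -0.0]
wrist_force: [-0.4, -0.2, 0.6]
gripper_width: 0.0856
finger_force: 0.0
shift [-0.0034  0.0011  0.1581] rot [-0.001 -0.     0.007]
```

View pics/w1.png

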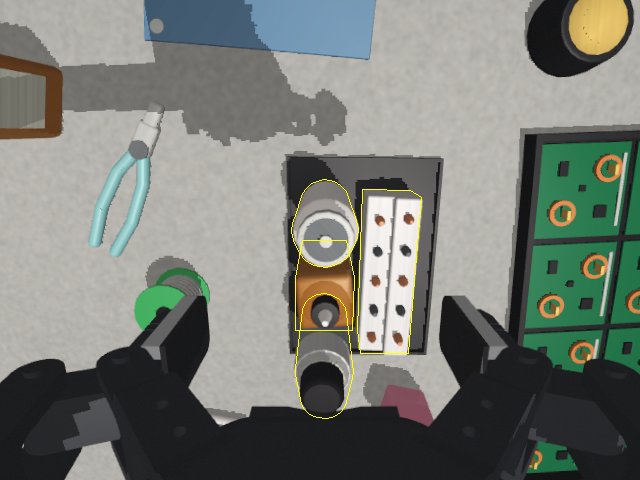

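The wrist overlay matches pump (325,240), flux (325,310), can (325,375) and rack (390,270), and the jaws have a clear way down. Now I lower onto the pump and grip.

```bash
python3 -m inch '{"translation":[[-0.002,0.001,0.03],[-0.003,0.001,0.07],[-0.003,0.001,0.11],[-0.003,0.001,0.14],[-0.003,0.001,0.155],[-0.003,0.001,0.158],[-0.003,0.001,0.158],[-0.003,0.001,0.158]],"rot":[[0,0,0.007],[0,0,0.007],[0,0,0.007],[0,0,0.007],[0,0,0.007],[0,0,0.007],[0,0,0.007],[0,0,0.007]],"jaw":[100,100,100,100,100,100,100,100]}'
python3 -m inch '{"translation":[[0,0,0],[0,0,0],[0,0,0],[0,0,0],[0,0,0],[0,0,0],[0,0,0],[0,0,0]],"rot":[[0,0,0],[0,0,0],[0,0,0],[0,0,0],[0,0,0],[0,0,0],[0,0,0],[0,0,0]],"jaw":[60,50,30,10,0,0,0,0]}'
```

```text
time: 5.85
ee_pos: [0.547, 0.0906, 0.0855]
tcp_rot: [0.001, 0.726, 0.688, 0.001]
wrist_force: [-0.6, 0.3, -0.0]
gripper_width: 0.0855
finger_force: 0.0
time: 6.85
ee_pos: [0.5461, 0.0905, 0.0851]
tcp_rot: [0.0, 0.726, 0.688, 0.0]
wrist_force: [-1.7, 0.5, 6.3]
gripper_width: 0.0462
finger_force: 60.7
```

```bash
python3 -m inch '{"translation":[[0,0,-0.02],[0,0,-0.06],[0.03,-0.005,-0.07],[0.075,-0.012,-0.07],[0.125,-0.02,-0.07],[0.175,-0.03,-0.07],[0.22,-0.038,-0.07],[0.25,-0.042,-0.07]],"rot":[[0,0,0],[0,0,0],[0,0,0],[0,0,0],[0,0,0],[0,0,0],[0,0,0],[0,0,0]],"jaw":[0,0,0,0,0,0,0,0]}'; python3 go.py .513 .393 .085 -.054
```

```text
time: 7.85
ee_pos: [0.5166, 0.3443, 0.1538]
tcp_rot: [-0.0, 0.725, 0.688, -0.0]
wrist_force: [-0.5, 0.2, -2.7]
gripper_width: 0.0462
finger_force: 62.4
shift [ 0.0484 -0.0061  0.0688] rot [-0.001  0.     0.001]
```

```bash
python3 -m inch '{"translation":[[0.025,-0.003,0],[0.045,-0.006,0],[0.049,-0.006,0.01],[0.049,-0.006,0.035],[0.049,-0.006,0.058],[0.049,-0.006,0.066],[0.049,-0.006,0.069],[0.049,-0.006,0.069]],"rot":[[0,0,0],[0,0,0],[0,0,0],[0,0,0],[0,0,0],[0,0,0],[0,0,0],[0,0,0]],"jaw":[0,0,0,0,0,0,0,0]}'; python3 -c "
from h import *;print(state()['ee_pos'],state()['wrist_force'])"
```

```text
time: 8.85
ee_pos: [0.5148, 0.3916, 0.0859]
tcp_rot: [0.0, 0.726, 0.688, 0.0]
wrist_force: [1.4, 0.5, -2.7]
gripper_width: 0.0463
finger_force: 62.4
[0.51484527 0.39156847 0.08592042] [ 1.37444426  0.52988136 -2.67566126]
```

```bash
python3 -m inch '{"translation":[[0,0,0.001],[0,0,0.002],[0,0,0.002]],"rot":[[0,0,0],[0,0,0],[0,0,0]],"jaw":[0,0,0]}'
python3 -m inch '{"translation":[[0,0,0],[0,0,0],[0,0,0],[0,0,0],[0,0,-0.02],[0,0,-0.06],[0,0,-0.1],[0,0,-0.12]],"rot":[[0,0,0],[0,0,0],[0,0,0],[0,0,0],[0,0,0],[0,0,0],[0,0,0],[0,0,0]],"jaw":[60,75,100,100,100,100,100,100]}'; python3 go.py .542 .033 .205 -.054
```

```text
time: 9.22
ee_pos: [0.5152, 0.3923, 0.0851]
tcp_rot: [0.0, 0.726, 0.688, 0.001]
wrist_force: [-1.2, -0.6, 6.7]
gripper_width: 0.0462
finger_force: 63.3
time: 10.22
ee_pos: [0.5153, 0.3923, 0.2059]
tcp_rot: [0.0, 0.726, 0.688, 0.002]
wrist_force: [-0.7, -0.2, -0.4]
gripper_width: 0.0852
finger_force: 0.0
shift [-3.574e-01  4.610e-02  3.000e-04] rot [ 0.003 -0.002  0.   ]
```

```bash
python3 -m inch '{"translation":[[-0.03,0.004,0],[-0.08,0.01,0],[-0.135,0.017,0],[-0.19,0.024,0],[-0.245,0.032,0],[-0.3,0.039,0],[-0.34,0.044,0],[-0.357,0.046,0]],"rot":[[0,0,0],[0,0,0],[0,0,0],[0,0,0],[0,0,0],[0,0,0],[0,0,0],[0,0,0]],"jaw":[100,100,100,100,100,100,100,100]}'; python3 go.py .542 .033 .085 -.054
```

```text
time: 11.22
ee_pos: [0.5411, 0.0307, 0.2034]
tcp_rot: [0.0, 0.727, 0.687, -0.0]
wrist_force: [-0.1, 0.4, -0.7]
gripper_width: 0.0855
finger_force: 0.0
shift [0.0024 0.0008 0.1184] rot [ 0.     0.    -0.002]
```

```bash
python3 -m inch '{"translation":[[0.001,0.001,0.03],[0.002,0.001,0.07],[0.002,0.001,0.1],[0.002,0.001,0.115],[0.002,0.001,0.119],[0.002,0.001,0.119],[0.002,0.001,0.119],[0.002,0.001,0.119]],"rot":[[0,0,0],[0,0,0],[0,0,0],[0,0,0],[0,0,0],[0,0,0],[0,0,0],[0,0,0]],"jaw":[100,100,100,100,100,100,80,70]}'
python3 -m inch '{"translation":[[0,0,0],[0,0,0],[0,0,0],[0,0,0],[0,0,0],[0,0,0],[0,0,0],[0,0,0]],"rot":[[0,0,0],[0,0,0],[0,0,0],[0,0,0],[0,0,0],[0,0,0],[0,0,0],[0,0,0]],"jaw":[60,50,30,10,0,0,0,0]}'
```

```text
time: 12.22
ee_pos: [0.5427, 0.0346, 0.0851]
tcp_rot: [0.001, 0.726, 0.688, 0.0]
wrist_force: [-0.6, -0.0, 0.2]
gripper_width: 0.0599
finger_force: 0.0
time: 13.22
ee_pos: [0.5423, 0.0346, 0.0851]
tcp_rot: [0.0, 0.726, 0.688, 0.0]
wrist_force: [-0.5, -0.5, 6.3]
gripper_width: 0.0439
finger_force: 58.3
```

```bash
python3 -m inch '{"translation":[[0,0,-0.02],[0,0,-0.06],[0.03,-0.005,-0.07],[0.075,-0.012,-0.07],[0.125,-0.022,-0.07],[0.175,-0.031,-0.07],[0.22,-0.04,-0.07],[0.25,-0.045,-0.07]],"rot":[[0,0,0],[0,0,0],[0,0,0],[0,0,0],[0,0,0],[0,0,0],[0,0,0],[0,0,0]],"jaw":[0,0,0,0,0,0,0,0]}'; python3 go.py .505 .332 .085 -.054
python3 -m inch '{"translation":[[0.025,-0.004,0],[0.043,-0.008,0],[0.045,-0.008,0.01],[0.045,-0.008,0.035],[0.045,-0.008,0.058],[0.045,-0.008,0.066],[0.045,-0.008,0.07],[0.045,-0.008,0.0705]],"rot":[[0,0,0],[0,0,0],[0,0,0],[0,0,0],[0,0,0],[0,0,0],[0,0,0],[0,0,0]],"jaw":[0,0,0,0,0,0,0,0]}'
```

```text
time: 14.22
ee_pos: [0.5097, 0.2887, 0.1541]
tcp_rot: [-0.0, 0.725, 0.688, -0.0]
wrist_force: [0.7, -0.9, -2.4]
gripper_width: 0.0437
finger_force: 59.9
shift [ 0.043  -0.0069  0.0691] rot [-0.001  0.     0.001]
time: 15.22
ee_pos: [0.5044, 0.3311, 0.0852]
tcp_rot: [-0.0, 0.726, 0.688, -0.001]
wrist_force: [-5.2, -3.1, 13.0]
gripper_width: 0.0436
finger_force: 61.2
```

```bash
python3 -m inch '{"translation":[[0,0,-0.0005],[0,0,-0.0005],[0,0,0],[0,0,0],[0,0,-0.02],[0,0,-0.06],[0,0,-0.1],[0,0,-0.12]],"rot":[[0,0,0],[0,0,0],[0,0,0],[0,0,0],[0,0,0],[0,0,0],[0,0,0],[0,0,0]],"jaw":[60,75,100,100,100,100,100,100]}'; python3 go.py .539 -.025 .205 -.054
```

```text
time: 16.23
ee_pos: [0.5061, 0.3326, 0.2062]
tcp_rot: [0.001, 0.726, 0.688, 0.002]
wrist_force: [0.1, 0.7, -0.2]
gripper_width: 0.0852
finger_force: 0.0
shift [-0.3553  0.0521  0.0008] rot [ 0.003 -0.002  0.   ]
```

```bash
python3 -m inch '{"translation":[[-0.03,0.004,0],[-0.08,0.011,0],[-0.135,0.019,0],[-0.19,0.028,0],[-0.245,0.036,0],[-0.3,0.044,0],[-0.34,0.05,0],[-0.357,0.052,0]],"rot":[[0,0,0],[0,0,0],[0,0,0],[0,0,0],[0,0,0],[0,0,0],[0,0,0],[0,0,0]],"jaw":[100,100,100,100,100,100,100,100]}'; python3 go.py .539 -.025 .085 -.054
```

```text
time: 17.23
ee_pos: [0.5379, -0.0292, 0.2038]
tcp_rot: [0.0, 0.727, 0.687, -0.0]
wrist_force: [0.1, 0.6, 0.5]
gripper_width: 0.0855
finger_force: 0.0
shift [0.0043 0.0008 0.1188] rot [ 0.     0.    -0.002]
```

```bash
python3 -m inch '{"translation":[[0.001,0.001,0.03],[0.002,0.001,0.07],[0.003,0.001,0.1],[0.003,0.001,0.115],[0.003,0.001,0.119],[0.003,0.001,0.119],[0.003,0.001,0.119],[0.003,0.001,0.119]],"rot":[[0,0,0],[0,0,0],[0,0,0],[0,0,0],[0,0,0],[0,0,0],[0,0,0],[0,0,0]],"jaw":[100,100,100,100,100,100,80,70]}'
python3 -m inch '{"translation":[[0,0,0],[0,0,0],[0,0,0],[0,0,0],[0,0,0],[0,0,0],[0,0,0],[0,0,0]],"rot":[[0,0,0],[0,0,0],[0,0,0],[0,0,0],[0,0,0],[0,0,0],[0,0,0],[0,0,0]],"jaw":[60,50,30,10,0,0,0,0]}'; python3 go.py .497 .271 .085 -.054
```

```text
time: 18.23
ee_pos: [0.5395, -0.0244, 0.0857]
tcp_rot: [0.001, 0.726, 0.688, 0.0]
wrist_force: [0.7, 0.0, -0.0]
gripper_width: 0.06
finger_force: 0.0
time: 19.23
ee_pos: [0.5387, -0.0243, 0.0854]
tcp_rot: [0.0, 0.726, 0.688, -0.0]
wrist_force: [-2.0, 0.8, 6.5]
gripper_width: 0.0449
finger_force: 60.1
shift [ 0.2926 -0.0575  0.0004] rot [-0.  0. -0.]
```

```bash
python3 -m inch '{"translation":[[0,0,-0.02],[0,0,-0.06],[0.03,-0.006,-0.07],[0.075,-0.015,-0.07],[0.125,-0.025,-0.07],[0.175,-0.035,-0.07],[0.22,-0.044,-0.07],[0.25,-0.05,-0.07]],"rot":[[0,0,0],[0,0,0],[0,0,0],[0,0,0],[0,0,0],[0,0,0],[0,0,0],[0,0,0]],"jaw":[0,0,0,0,0,0,0,0]}'
python3 -m inch '{"translation":[[0.025,-0.004,0],[0.041,-0.008,0],[0.0425,-0.008,0.01],[0.0425,-0.008,0.035],[0.0425,-0.008,0.058],[0.0425,-0.008,0.066],[0.0425,-0.008,0.069],[0.0425,-0.008,0.07]],"rot":[[0,0,0],[0,0,0],[0,0,0],[0,0,0],[0,0,0],[0,0,0],[0,0,0],[0,0,0]],"jaw":[0,0,0,0,0,0,0,0]}'
```

```text
time: 20.23
ee_pos: [0.5015, 0.23, 0.1545]
tcp_rot: [-0.0, 0.725, 0.688, -0.0]
wrist_force: [-0.1, -0.5, -2.0]
gripper_width: 0.0444
finger_force: 61.7
time: 21.22
ee_pos: [0.4964, 0.2704, 0.0855]
tcp_rot: [-0.0, 0.726, 0.688, -0.001]
wrist_force: [-4.8, -2.6, 9.0]
gripper_width: 0.0444
finger_force: 62.5
```

```bash
python3 -m inch '{"translation":[[0,0,-0.0005],[0,0,-0.0005],[0,0,0],[0,0,0],[0,0,-0.02],[0,0,-0.06],[0,0,-0.1],[0,0,-0.13]],"rot":[[0,0,0],[0,0,0],[0,0,0],[0,0,0],[0,0,0],[0,0,0],[0,0,0],[0,0,0]],"jaw":[60,75,100,100,100,100,100,100]}'; python3 go.py .601 .029 .215 -.065
python3 - <<'E'
from fit import *
T=get_image('top');S=get_image('scene')
for n,v0 in {'tip_rack':(.6,.025,-.05),'pump_bottle':(.513,.393,0),'spray_can':(.497,.271,0)}.items():
    for nm,p in(('top',T),('scene',S)):
        L=cut_out(p,n)
        if L: v,q=fit([p],[np.array(L[0]['pixels']).astype(np.uint8)],n,v0);print(n,nm,np.round(v,4),round(q,3),np.round(L[0]['extent']))
im=S['pixels'].copy();cv2.polylines(im,[np.round(hull(S,M['tip_rack'],(.601,.029,-.065))).astype(int)],True,(255,255,0),1)
cv2.imwrite('pics/s2.png',im[:,:,::-1])
E
```

```text
time: 22.22
ee_pos: [0.4972, 0.2711, 0.2166]
tcp_rot: [0.0, 0.726, 0.688, 0.001]
wrist_force: [0.8, -0.4, -1.1]
gripper_width: 0.0855
finger_force: 0.0
shift [-0.2362  0.1167  0.0016] rot [ 0.001 -0.001  0.011]
tip_rack top [ 0.6002  0.0283 -0.0671] 0.934 [257. 150. 341. 183.]
tip_rack scene [ 0.5988  0.0284 -0.0828] 0.866 [270. 296. 352. 340.]
pump_bottle scene [0.5144 0.3925 0.0376] 0.92 [486. 287. 528. 338.]
spray_can top [0.4953 0.2684 0.0721] 0.931 [139. 205. 190. 234.]
spray_can scene [0.4964 0.2694 0.0349] 0.882 [427. 264. 462. 317.]
```

View pics/s2.png

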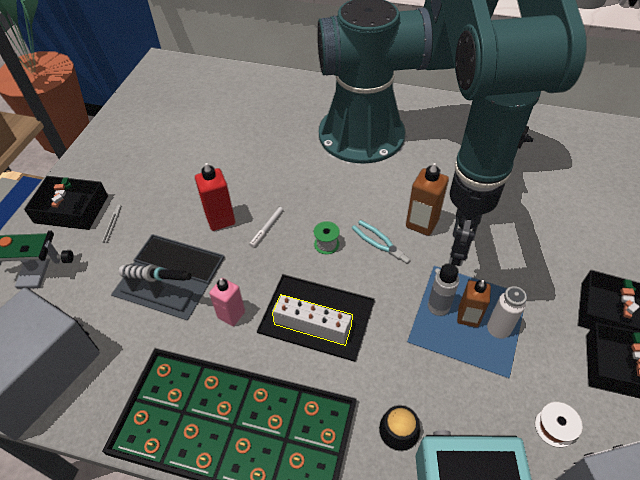

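All three bottles stand upright on the mat (440–525, 265–338), and the rack is undisturbed at (312,318). Next I go over the rack.

```bash
python3 -m inch '{"translation":[[-0.03,0.015,0],[-0.07,0.035,0],[-0.11,0.054,0],[-0.15,0.074,0],[-0.19,0.094,0],[-0.22,0.109,0],[-0.236,0.1165,0],[-0.236,0.1165,0]],"rot":[[0,0,0],[0,0,0.014],[0,0,0.014],[0,0,0.014],[0,0,0.014],[0,0,0.014],[0,0,0.014],[0,0,0.014]],"jaw":[100,100,100,100,100,100,100,100]}'; python3 go.py .6005 .0285 .025 -.068
```

```text
time: 23.62
ee_pos: [0.6002, 0.0285, 0.214]
tcp_rot: [-0.001, 0.731, 0.682, -0.0]
wrist_force: [-0.6, 0.4, -0.4]
gripper_width: 0.0852
finger_force: 0.0
shift [-0.      0.0005  0.189 ] rot [-0.001 -0.    -0.002]
```

```bash
python3 -m inch '{"translation":[[0,0,0.03],[0,0,0.08],[0,0,0.13],[0,0,0.16],[0,0,0.18],[0,0,0.189],[0,0,0.189],[0,0,0.189]],"rot":[[0,0,0],[0,0,0],[0,0,0],[0,0,0],[0,0,0],[0,0,0],[0,0,0],[0,0,0]],"jaw":[100,100,100,100,100,100,100,100]}'
python3 -m inch '{"translation":[[0,0,0],[0,0,0],[0,0,0],[0,0,0],[0,0,0],[0,0,0],[0,0,0],[0,0,0]],"rot":[[0,0,0],[0,0,0],[0,0,0],[0,0,0],[0,0,0],[0,0,0],[0,0,0],[0,0,0]],"jaw":[70,60,45,30,10,0,0,0]}'; python3 go.py .516 -.306 .2 -.09
```

```text
time: 24.62
ee_pos: [0.601, 0.0293, 0.0268]
tcp_rot: [0.001, 0.731, 0.683, 0.0]
wrist_force: [-0.2, 0.2, 0.3]
gripper_width: 0.0851
finger_force: 0.0
time: 25.62
ee_pos: [0.6006, 0.0289, 0.0265]
tcp_rot: [0.0, 0.731, 0.683, 0.0]
wrist_force: [0.0, -0.3, 5.8]
gripper_width: 0.0453
finger_force: 62.7
shift [-0.3399 -0.0615 -0.1735] rot [0.001 0.    0.022]
```

```bash
python3 -m inch '{"translation":[[0,0,-0.02],[0,0,-0.06],[0,0,-0.105],[0,0,-0.145],[-0.02,-0.004,-0.165],[-0.05,-0.009,-0.17],[-0.09,-0.016,-0.17],[-0.13,-0.024,-0.17]],"rot":[[0,0,0],[0,0,0],[0,0,0],[0,0,0],[0,0,0],[0,0,0.005],[0,0,0.01],[0,0,0.015]],"jaw":[0,0,0,0,0,0,0,0]}'
python3 -m inch '{"translation":[[-0.04,-0.007,0],[-0.08,-0.014,0],[-0.12,-0.022,0],[-0.16,-0.029,0],[-0.19,-0.034,0],[-0.205,-0.037,0],[-0.21,-0.038,0],[-0.21,-0.038,0]],"rot":[[0,0,0.007],[0,0,0.007],[0,0,0.007],[0,0,0.007],[0,0,0.007],[0,0,0.007],[0,0,0.007],[0,0,0.007]],"jaw":[0,0,0,0,0,0,0,0]}'; python3 go.py .516 -.306 .0275 -.09
python3 - <<'E'
from fit import *
T=get_image('top');S=get_image('scene');im=S['pixels'].copy();i2=T['pixels'].copy()
for p,i in((S,im),(T,i2)): cv2.polylines(i,[np.round(hull(p,M['bay'],(.5164,-.3059,-.09))).astype(int)],True,(255,0,0),1)
a=cv2.resize(im[190:340,90:290],None,fx=2,fy=2);b=cv2.resize(i2[130:280,370:570],None,fx=2,fy=2)
cv2.imwrite('pics/s3.png',np.hstack([a,b])[:,:,::-1])
E
```

```text
time: 26.62
ee_pos: [0.5659, -0.1009, 0.1949]
tcp_rot: [-0.001, 0.736, 0.677, -0.001]
wrist_force: [0.8, 0.6, -2.8]
gripper_width: 0.0451
finger_force: 62.1
time: 27.62
ee_pos: [0.512, -0.3046, 0.1955]
tcp_rot: [-0.0, 0.738, 0.675, 0.0]
wrist_force: [-0.1, -0.0, -2.9]
gripper_width: 0.0454
finger_force: 62.1
shift [-0.0011  0.0042  0.168 ] rot [-0.001 -0.001 -0.   ]
```

View pics/s3.png

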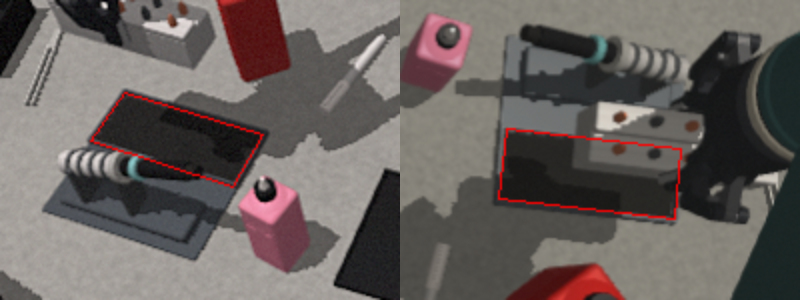

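The red outline matches the dark bay in both views, so the bay estimate holds. Lower the rack.

```bash
python3 -m inch '{"translation":[[-0.001,0.004,0.03],[-0.001,0.004,0.07],[-0.001,0.004,0.105],[-0.001,0.004,0.135],[-0.001,0.004,0.152],[-0.001,0.004,0.161],[-0.001,0.004,0.165],[-0.001,0.004,0.166]],"rot":[[0,0,0],[0,0,0],[0,0,0],[0,0,0],[0,0,0],[0,0,0],[0,0,0],[0,0,0]],"jaw":[0,0,0,0,0,0,0,0]}'; python3 go.py .516 -.306 .0275 -.09
```

```text
time: 28.72
ee_pos: [0.5167, -0.3069, 0.0305]
tcp_rot: [0.001, 0.738, 0.675, 0.0]
wrist_force: [-0.2, 0.3, -2.5]
gripper_width: 0.0453
finger_force: 62.0
shift [ 0.0008 -0.0008  0.003 ] rot [0.001 0.001 0.   ]
```

```bash
python3 -m inch '{"translation":[[0,0,0.001],[0,0,0.002],[0,0,0.003],[0,0,0.003]],"rot":[[0,0,0],[0,0,0],[0,0,0],[0,0,0]],"jaw":[0,0,0,0]}'
```

```text
time: 29.22
ee_pos: [0.5164, -0.3068, 0.0276]
tcp_rot: [0.0, 0.738, 0.675, -0.0]
wrist_force: [-1.4, -0.1, 4.7]
gripper_width: 0.046
finger_force: 62.9
```

```bash
python3 -m inch '{"translation":[[0,0,0],[0,0,0],[0,0,0],[0,0,0],[0,0,-0.02],[0,0,-0.07],[0,0,-0.13],[0,0,-0.18]],"rot":[[0,0,0],[0,0,0],[0,0,0],[0,0,0],[0,0,0],[0,0,0],[0,0,0],[0,0,0]],"jaw":[60,70,80,90,90,90,100,100]}'
python3 go.py .497 .271 .225 -.054
python3 - <<'E'
from fit import *
M['tip_rack']=M['tip_rack']+[0,0,.001]
for nm in('top','scene'):
    p=get_image(nm);L=cut_out(p,'tip_rack')
    if L: v,q=fit([p],[np.array(L[0]['pixels']).astype(np.uint8)],'tip_rack',(.515,-.306,-.09));print(nm,np.round(v,4),round(q,3),np.round(L[0]['extent']))
p['pixels'];cv2.imwrite('pics/s4.png',cv2.resize(p['pixels'][200:340,90:400],None,fx=2,fy=2)[:,:,::-1])
E
```

```text
time: 30.22
ee_pos: [0.5163, -0.3067, 0.2091]
tcp_rot: [0.001, 0.738, 0.675, 0.0]
wrist_force: [0.9, -0.6, -1.7]
gripper_width: 0.0855
finger_force: 0.0
shift [ 0.5736 -0.0712 -0.0164] rot [ 0.001  0.001 -0.036]
top [ 0.5177 -0.307  -0.0926] 0.9 [430. 196. 515. 230.]
scene [ 0.5161 -0.3095 -0.129 ] 0.885 [137. 233. 213. 273.]
```

View pics/s4.png

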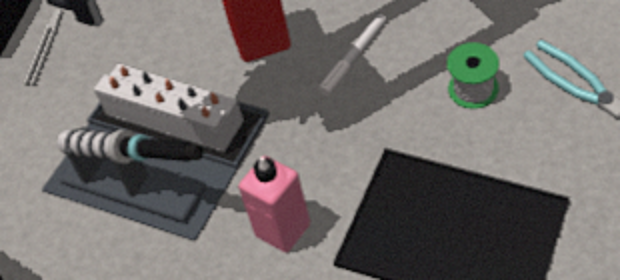

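The rack sits in the bay at about (.517,−.307) against the bay's (.516,−.306). Now the bottles go back, can first.

```bash
python3 -m inch '{"translation":[[0.03,-0.004,0],[0.08,-0.01,-0.01],[0.13,-0.016,-0.016],[0.18,-0.022,-0.016],[0.23,-0.028,-0.016],[0.28,-0.035,-0.016],[0.33,-0.041,-0.016],[0.38,-0.047,-0.016]],"rot":[[0,0,0],[0,0,-0.036],[0,0,-0.036],[0,0,-0.036],[0,0,-0.036],[0,0,-0.036],[0,0,-0.036],[0,0,-0.036]],"jaw":[100,100,100,100,100,100,100,100]}'
python3 go.py .497 .271 .225 -.054
```

```text
time: 31.42
ee_pos: [0.5019, 0.0777, 0.2209]
tcp_rot: [-0.001, 0.726, 0.688, -0.001]
wrist_force: [-0.5, 0.3, -0.1]
gripper_width: 0.0854
finger_force: 0.0
shift [ 0.1927 -0.0154 -0.0041] rot [-0.004  0.    -0.   ]
```

```bash
python3 -m inch '{"translation":[[0.05,-0.004,0],[0.1,-0.008,0],[0.14,-0.012,0],[0.17,-0.014,0],[0.187,-0.015,0],[0.192,-0.0155,0],[0.192,-0.0155,0],[0.192,-0.0155,0]],"rot":[[0,0,0],[0,0,0],[0,0,0],[0,0,0],[0,0,0],[0,0,0],[0,0,0],[0,0,0]],"jaw":[100,100,100,100,100,100,100,100]}'
python3 go.py .4968 .2707 .085 -.054
```

```text
time: 32.42
ee_pos: [0.4984, 0.2677, 0.2227]
tcp_rot: [0.0, 0.726, 0.687, -0.0]
wrist_force: [0.0, 0.6, -0.4]
gripper_width: 0.0859
finger_force: 0.0
shift [ 0.003  -0.0018  0.1377] rot [-0.     0.001 -0.001]
```

```bash
python3 -m inch '{"translation":[[0.002,-0.001,0.03],[0.003,-0.002,0.075],[0.003,-0.002,0.11],[0.003,-0.002,0.13],[0.003,-0.002,0.137],[0.003,-0.002,0.138],[0.003,-0.002,0.138],[0.003,-0.002,0.138]],"rot":[[0,0,0],[0,0,0],[0,0,0],[0,0,0],[0,0,0],[0,0,0],[0,0,0],[0,0,0]],"jaw":[100,100,100,100,100,100,80,70]}'
python3 -m inch '{"translation":[[0,0,0],[0,0,0],[0,0,0],[0,0,0],[0,0,0],[0,0,0],[0,0,0],[0,0,0]],"rot":[[0,0,0],[0,0,0],[0,0,0],[0,0,0],[0,0,0],[0,0,0],[0,0,0],[0,0,0]],"jaw":[60,50,30,10,0,0,0,0]}'; python3 go.py .5387 -.0245 .085 -.054
```

```text
time: 33.42
ee_pos: [0.4972, 0.272, 0.0857]
tcp_rot: [0.0, 0.726, 0.688, 0.001]
wrist_force: [-0.2, -0.5, -0.0]
gripper_width: 0.0601
finger_force: 0.0
time: 34.42
ee_pos: [0.4964, 0.272, 0.0855]
tcp_rot: [-0.0, 0.726, 0.688, 0.0]
wrist_force: [-1.9, -0.2, 5.7]
gripper_width: 0.0449
finger_force: 60.2
shift [-0.2938  0.0582  0.0005] rot [ 0. -0.  0.]
```

```bash
python3 -m inch '{"translation":[[0,0,-0.02],[0,0,-0.06],[-0.03,0.006,-0.07],[-0.075,0.015,-0.07],[-0.125,0.025,-0.07],[-0.175,0.035,-0.07],[-0.22,0.044,-0.07],[-0.25,0.05,-0.07]],"rot":[[0,0,0],[0,0,0],[0,0,0],[0,0,0],[0,0,0],[0,0,0],[0,0,0],[0,0,0]],"jaw":[0,0,0,0,0,0,0,0]}'
python3 -m inch '{"translation":[[-0.025,0.004,0],[-0.041,0.008,0],[-0.0425,0.008,0.01],[-0.0425,0.008,0.035],[-0.0425,0.008,0.058],[-0.0425,0.008,0.066],[-0.0425,0.008,0.069],[-0.0425,0.008,0.07]],"rot":[[0,0,0],[0,0,0],[0,0,0],[0,0,0],[0,0,0],[0,0,0],[0,0,0],[0,0,0]],"jaw":[0,0,0,0,0,0,0,0]}'
```

```text
time: 35.42
ee_pos: [0.5329, 0.0174, 0.1547]
tcp_rot: [0.0, 0.726, 0.687, -0.0]
wrist_force: [-0.0, 0.5, -3.1]
gripper_width: 0.0449
finger_force: 61.6
time: 36.42
ee_pos: [0.5379, -0.0227, 0.0855]
tcp_rot: [-0.001, 0.726, 0.688, -0.0]
wrist_force: [-5.4, 2.0, 10.1]
gripper_width: 0.0447
finger_force: 62.6
```

Released in contact. Next the flux bottle at (.505,.331).

```bash
python3 -m inch '{"translation":[[0,0,-0.0005],[0,0,-0.0005],[0,0,0],[0,0,0],[0,0,-0.02],[0,0,-0.06],[0,0,-0.1],[0,0,-0.13]],"rot":[[0,0,0],[0,0,0],[0,0,0],[0,0,0],[0,0,0],[0,0,0],[0,0,0],[0,0,0]],"jaw":[60,75,100,100,100,100,100,100]}'; python3 go.py .505 .3315 .215 -.054
python3 -m inch '{"translation":[[0.03,-0.004,0],[0.08,-0.011,0],[0.135,-0.019,0],[0.19,-0.028,0],[0.245,-0.036,0],[0.3,-0.044,0],[0.34,-0.05,0],[0.352,-0.052,0]],"rot":[[0,0,0],[0,0,0],[0,0,0],[0,0,0],[0,0,0],[0,0,0],[0,0,0],[0,0,0]],"jaw":[100,100,100,100,100,100,100,100]}'; python3 go.py .505 .3315 .085 -.054
```

```text
time: 37.42
ee_pos: [0.5391, -0.0235, 0.2166]
tcp_rot: [0.001, 0.726, 0.688, 0.0]
wrist_force: [0.3, -1.2, -0.4]
gripper_width: 0.0856
finger_force: 0.0
shift [ 0.3527 -0.0533  0.0014] rot [ 0.002  0.    -0.   ]
time: 38.42
ee_pos: [0.5053, 0.3331, 0.2146]
tcp_rot: [-0.0, 0.725, 0.689, 0.0]
wrist_force: [-0.7, -0.6, -0.3]
gripper_width: 0.0849
finger_force: 0.0
shift [-0.0016 -0.0002  0.1296] rot [ 0.    -0.     0.003]
```

```bash
python3 -m inch '{"translation":[[0,0,0.03],[0,0,0.075],[0,0,0.11],[0,0,0.126],[0,0,0.13],[0,0,0.13],[0,0,0.13],[0,0,0.13]],"rot":[[0,0,0],[0,0,0],[0,0,0],[0,0,0],[0,0,0],[0,0,0],[0,0,0],[0,0,0]],"jaw":[100,100,100,100,100,100,80,70]}'
python3 -m inch '{"translation":[[0,0,0],[0,0,0],[0,0,0],[0,0,0],[0,0,0],[0,0,0],[0,0,0],[0,0,0]],"rot":[[0,0,0],[0,0,0],[0,0,0],[0,0,0],[0,0,0],[0,0,0],[0,0,0],[0,0,0]],"jaw":[60,50,30,10,0,0,0,0]}'; python3 go.py .5423 .0343 .085 -.054
```

```text
time: 39.42
ee_pos: [0.5064, 0.3312, 0.0858]
tcp_rot: [0.0, 0.726, 0.688, 0.001]
wrist_force: [0.5, 1.0, -0.7]
gripper_width: 0.0598
finger_force: 0.0
time: 40.42
ee_pos: [0.5057, 0.331, 0.0855]
tcp_rot: [0.0, 0.726, 0.688, 0.0]
wrist_force: [-2.8, -0.3, 5.6]
gripper_width: 0.0439
finger_force: 58.5
shift [-0.2943  0.0525  0.0005] rot [ 0. -0.  0.]
```

```bash
python3 -m inch '{"translation":[[0,0,-0.02],[0,0,-0.06],[-0.03,0.006,-0.07],[-0.075,0.014,-0.07],[-0.125,0.022,-0.07],[-0.175,0.031,-0.07],[-0.22,0.04,-0.07],[-0.25,0.045,-0.07]],"rot":[[0,0,0],[0,0,0],[0,0,0],[0,0,0],[0,0,0],[0,0,0],[0,0,0],[0,0,0]],"jaw":[0,0,0,0,0,0,0,0]}'
python3 -m inch '{"translation":[[-0.025,0.004,0],[-0.043,0.0075,0],[-0.0445,0.0075,0.01],[-0.0445,0.0075,0.035],[-0.0445,0.0075,0.058],[-0.0445,0.0075,0.066],[-0.0445,0.0075,0.069],[-0.0445,0.0075,0.07]],"rot":[[0,0,0],[0,0,0],[0,0,0],[0,0,0],[0,0,0],[0,0,0],[0,0,0],[0,0,0]],"jaw":[0,0,0,0,0,0,0,0]}'
```

```text
time: 41.42
ee_pos: [0.5372, 0.0768, 0.1548]
tcp_rot: [0.0, 0.726, 0.687, -0.0]
wrist_force: [-0.3, 0.3, -1.3]
gripper_width: 0.0432
finger_force: 59.9
time: 42.42
ee_pos: [0.5416, 0.0347, 0.0856]
tcp_rot: [-0.001, 0.726, 0.688, -0.0]
wrist_force: [-4.6, 1.9, 11.1]
gripper_width: 0.0438
finger_force: 61.1
```

```bash
python3 -m inch '{"translation":[[0,0,-0.0005],[0,0,-0.0005],[0,0,0],[0,0,0],[0,0,-0.02],[0,0,-0.06],[0,0,-0.1],[0,0,-0.13]],"rot":[[0,0,0],[0,0,0],[0,0,0],[0,0,0],[0,0,0],[0,0,0],[0,0,0],[0,0,0]],"jaw":[60,75,100,100,100,100,100,100]}'; python3 go.py .515 .392 .215 -.054
python3 -m inch '{"translation":[[0.03,-0.004,0],[0.08,-0.011,0],[0.135,-0.018,0],[0.19,-0.025,0],[0.245,-0.032,0],[0.3,-0.039,0],[0.34,-0.044,0],[0.356,-0.046,0]],"rot":[[0,0,0],[0,0,0],[0,0,0],[0,0,0],[0,0,0],[0,0,0],[0,0,0],[0,0,0]],"jaw":[100,100,100,100,100,100,100,100]}'; python3 go.py .515 .392 .085 -.054
```

```text
time: 43.42
ee_pos: [0.5427, 0.0339, 0.2166]
tcp_rot: [0.001, 0.726, 0.688, 0.0]
wrist_force: [-1.2, -0.3, -0.3]
gripper_width: 0.0856
finger_force: 0.0
shift [ 0.3561 -0.047   0.0015] rot [ 0.001  0.    -0.   ]
time: 44.42
ee_pos: [0.5151, 0.3941, 0.2145]
tcp_rot: [-0.0, 0.725, 0.689, 0.0]
wrist_force: [1.0, -0.5, 0.3]
gripper_width: 0.0857
finger_force: 0.0
shift [-2.100e-03  1.000e-04  1.295e-01] rot [-0.    -0.     0.002]
```

```bash
python3 -m inch '{"translation":[[0,0,0.03],[0,0,0.075],[0,0,0.11],[0,0,0.126],[0,0,0.13],[0,0,0.13],[0,0,0.13],[0,0,0.13]],"rot":[[0,0,0],[0,0,0],[0,0,0],[0,0,0],[0,0,0],[0,0,0],[0,0,0],[0,0,0]],"jaw":[100,100,100,100,100,100,80,70]}'
python3 -m inch '{"translation":[[0,0,0],[0,0,0],[0,0,0],[0,0,0],[0,0,0],[0,0,0],[0,0,0],[0,0,0]],"rot":[[0,0,0],[0,0,0],[0,0,0],[0,0,0],[0,0,0],[0,0,0],[0,0,0],[0,0,0]],"jaw":[60,50,30,10,0,0,0,0]}'; python3 go.py .5457 .0905 .085 -.054
```

```text
time: 45.42
ee_pos: [0.5162, 0.3923, 0.0859]
tcp_rot: [0.0, 0.726, 0.688, 0.001]
wrist_force: [0.1, -0.4, -0.3]
gripper_width: 0.0598
finger_force: 0.0
time: 46.42
ee_pos: [0.5154, 0.3922, 0.0857]
tcp_rot: [-0.0, 0.726, 0.688, 0.0]
wrist_force: [-2.4, -0.3, 6.3]
gripper_width: 0.0466
finger_force: 61.1
shift [-0.2996  0.0465  0.0006] rot [ 0. -0.  0.]
```

```bash
python3 -m inch '{"translation":[[0,0,-0.02],[0,0,-0.06],[-0.03,0.005,-0.07],[-0.075,0.012,-0.07],[-0.125,0.02,-0.07],[-0.175,0.028,-0.07],[-0.22,0.035,-0.07],[-0.25,0.039,-0.07]],"rot":[[0,0,0],[0,0,0],[0,0,0],[0,0,0],[0,0,0],[0,0,0],[0,0,0],[0,0,0]],"jaw":[0,0,0,0,0,0,0,0]}'
python3 -m inch '{"translation":[[-0.025,0.004,0],[-0.048,0.0075,0],[-0.0497,0.0075,0.01],[-0.0497,0.0075,0.035],[-0.0497,0.0075,0.058],[-0.0497,0.0075,0.066],[-0.0497,0.0075,0.069],[-0.0497,0.0075,0.07]],"rot":[[0,0,0],[0,0,0],[0,0,0],[0,0,0],[0,0,0],[0,0,0],[0,0,0],[0,0,0]],"jaw":[0,0,0,0,0,0,0,0]}'
```

```text
time: 47.42
ee_pos: [0.5407, 0.1381, 0.1546]
tcp_rot: [-0.0, 0.726, 0.687, -0.0]
wrist_force: [0.4, 0.4, -2.8]
gripper_width: 0.0463
finger_force: 62.3
time: 48.42
ee_pos: [0.5448, 0.0907, 0.0857]
tcp_rot: [-0.001, 0.726, 0.688, -0.001]
wrist_force: [-6.0, 0.3, 11.7]
gripper_width: 0.0463
finger_force: 63.6
```

```bash
python3 -m inch '{"translation":[[0,0,-0.0005],[0,0,-0.0005],[0,0,0],[0,0,0],[0,0,-0.02],[0,0,-0.06],[0,0,-0.11],[0,0,-0.16]],"rot":[[0,0,0],[0,0,0],[0,0,0],[0,0,0],[0,0,0],[0,0,0],[0,0,0],[0,0,0]],"jaw":[60,75,100,100,100,100,100,100]}'
python3 -m inch '{"translation":[[0.03,0,0],[0.08,-0.01,0],[0.13,-0.02,0],[0.18,-0.03,0],[0.22,-0.04,0],[0.24,-0.04,0],[0.24,-0.04,0],[0.24,-0.04,0]],"rot":[[0,0,0],[0,0,0],[0,0,0],[0,0,0],[0,0,0],[0,0,0],[0,0,0],[0,0,0]],"jaw":[100,100,100,100,100,100,100,100]}'
python3 - <<'E'
from fit import *
g={'pump_bottle':(.545,.09,0),'flux_bottle':(.542,.034,-.05),'spray_can':(.539,-.025,0),'tip_rack':(.517,-.307,-.09)}
for nm in('top','scene'):
    p=get_image(nm);im=p['pixels'].copy()
    for n,v0 in g.items():
        u=proj(p,[v0[0],v0[1],.05])[0];L=[d for d in cut_out(p,n) if d['extent'][0]-5<u[0]<d['extent'][2]+5 and d['extent'][1]-5<u[1]<d['extent'][3]+5]
        if L: v,q=fit([p],[np.array(L[0]['pixels']).astype(np.uint8)],n,v0);print(n,nm,np.round(v,4),round(q,3))
save(p,'s5.png')
E
```

```text
time: 49.42
ee_pos: [0.5456, 0.0901, 0.2462]
tcp_rot: [-0.0, 0.726, 0.688, -0.0]
wrist_force: [0.3, 0.3, -0.1]
gripper_width: 0.0855
finger_force: 0.0
time: 50.42
ee_pos: [0.5191, 0.3307, 0.2446]
tcp_rot: [0.0, 0.726, 0.687, -0.0]
wrist_force: [-0.3, -0.9, 0.0]
gripper_width: 0.0853
finger_force: 0.0
pump_bottle top [ 0.5444  0.0903 -0.099 ] 0.929
flux_bottle top [ 0.5401  0.0335 -0.0332] 0.859
spray_can top [ 0.5352 -0.0258  0.1757] 0.859
tip_rack top [ 0.5174 -0.3095 -0.094 ] 0.894
pump_bottle scene [0.5438 0.0907 0.0998] 0.935
flux_bottle scene [0.5386 0.0344 0.1611] 0.833
spray_can scene [ 0.5353 -0.0251  0.0091] 0.864
tip_rack scene [ 0.5158 -0.3089 -0.1197] 0.91
```

View pics/s5.png

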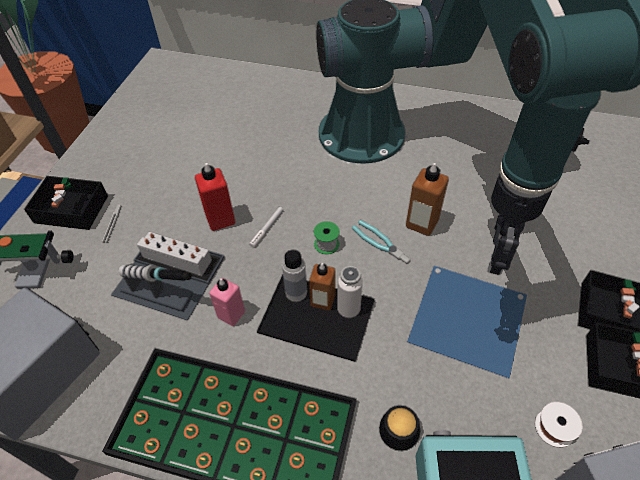

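The scene view shows the bottles upright in the tray at (293,275), (322,285) and (348,292), each within about 4 mm of its start spot. The rack lies in the bay at (173,255), and the bystanders have not moved. I'm handing in.

```bash
python3 -c "
from station import *
print(close_job())"
```

```text
the job is handed in; nothing more can be done
None
```

The tip rack lies flat in the iron stand's bay, and all three bottles stand upright in the tray within about 5 mm of their starting spots; the spool, pen and cutters look undisturbed in the last picture. I've handed the job in, but the hand-in call gave no verdict.

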